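# Fetch the boxed-in salt tin to the scale

## Robot

A 6-joint arm with a two-finger parallel gripper is mounted at the origin on the work surface. World frame = base frame: x ahead of the robot, y to its left, z up, the work surface at z = 0. Lengths are in mm, angles in rad, forces in N, time in s.
With the tool pointing down it reaches from about 375 to 975 mm from the base axis. Payload 3.8 kg.
Tool frame: the origin (TCP) lies at the very end of the fingers, on their centre line; the grasp point (between the pads) lies manip.grip_depth behind it (manip.grip_depth is the distance from the TCP to the grasp point, in mm); y points along the fingers, z is the direction in which the jaws open and shut, and the axes are right-handed (so a half turn about y gives the same grasp; the last joint's range is limited). The gripper opens to 85 mm and grips with 20 to 120 N. Pads are 22 mm wide; open, the fingers measure 114 mm over their backs; the gripper's body (76 mm by 85 mm) begins 54 mm behind the grasp point. The pads swing forward as they close: fully open they stand 13 mm farther back than shut.
Start: joints at [1.252, 0.264, 1.604, -0, 1.274, -0.037], TCP at [187.705, 648.371, 231.28] pointing down, gripper open.
Joint ranges: [-2.63, 2.63], [-0.94, 2.18], [0.31, 2.57], [-1.31, 4.45], [0, 2.66], [-2.55, 2.55]. Speed limits (rad/s): [2.57, 2.57, 3.14, 3.14, 3.14, 3.14].

## Interface

Orientations are given as a rotation vector (axis times angle).
In Python, from bench import manip, vision gives the robot as it stands. The module is installed in compiled form; this text tells all that it offers.
- The arm moves only by the shell command python3 -m handwheel 'ROWS' [FORCE]. ROWS is JSON, one flat list of numbers, 7 for each row, row after row: the shift along the world's x, y, z in cm, then the turn, a rotation vector about the world's x, y, z in degrees, then the finger opening in cm, from 0 to 8.54. In form: [dx, dy, dz, wx, wy, wz, fingers, dx, dy, dz, wx, wy, wz, fingers, ...]. A call has exactly 8 rows; each row shifts and turns the commanded pose from where the row before left it; what a row does not reach is not made up. A row lasts 1/10 s, in which the tool goes at most 50 mm and 8.59 degrees, less where a joint would pass 70% of its speed; a pose out of reach is approached as far as the arm can. A call with a gripper value outside its range is refused whole. The fingers move at their own pace and stop on an object; FORCE is the grip in N (left out, the last holds). Time passes only in rows, so rows that do not move let the fingers close, or fill a call up. It gives the time, the measured TCP pose, the force and the opening at its end, in the units of the state.
- manip.sense(): the state, without advancing time (a new reading comes with each control period).
- vision.read_camera(name): name is "scene" or "top" or "wrist"; returns (picture, depth): 420x560x3 uint8, blue, green, red; 420x560 float32, mm along the optical axis (not along the pixel's ray), 0 where there is no reading.
- vision.camera_info(name): a dict with "fx", "fy", "cx", "cy" (pixels), "k1" (the pictures are not rectified: a ray, as slopes to the right and down, at radius r is drawn at 1 + k1 r^2 times it, then the intrinsics apply), "xyz" and "orientation" of the camera in the world; the wrist camera has in their place "tool_from_camera" (4x4, takes a point from camera to tool coordinates, whose origin is the TCP and whose axes are the tool frame's). Camera axes: x right, y down, z forward; pixel columns grow to the right and rows downward; lengths in mm; the calibration is good to about 2 mm. A picture is of the moment at which its call begins: read the wrist's pose just before it. camera_info takes no time and is no camera call.
- manip.hand_in(): hands the job in, once; it reports no verdict.
The state is a dict: "t": time; "qpos": joint angles; "dq": joint speeds; "effort": joint torques, N m; "eef_pos": TCP position; "orientation": TCP orientation; "contact_force": force on the tool from outside, world axes, zero at the start; "wrist_torque": the same for the moment, N m; "width": opening from 0.0 (shut) to 1.0 (fully open).
Only numpy, scipy, OpenCV 4.12 (cv2) and the standard library are available. Lean on these libraries where they do the work, as an engineer would, in place of code of your own. Each camera call takes 0.05 s, during which the arm holds its last target. There are 200 camera calls.

## Task

The salt for the chocolates is to be weighed, but the tin with the copper-coloured lid is boxed in by three tall colour bottles on the white tray: first stand all three bottles on the small empty aluminium baking pan, then set the tin in the middle of the scale's pan, and only after that put each bottle back on the white tray exactly where it stood. Keep everything upright, and leave the black-lidded and the green-lidded tin where they are.

Things in the scene. Friction and masses are not known exactly. Their poses are not given: they have to be found in the camera images.
- red_bottle: red plastic bottle with a paper label round its middle, all else red; round, 140 mm tall. Origin: centre of its underside, z up along its axis. Body 48 mm diameter up to 95 mm, shoulder to 108 mm, then a screw cap 34 mm diameter from 108 to 140 mm, a good place to grip from above. About 0.2 kg, a symmetrical solid of revolution.
- yellow_bottle: yellow plastic bottle with a paper label round its middle, all else yellow; round, 140 mm tall. Origin: centre of its underside, z up along its axis. Body 48 mm diameter up to 95 mm, shoulder to 108 mm, then a screw cap 34 mm diameter from 108 to 140 mm, a good place to grip from above. About 0.2 kg, a symmetrical solid of revolution.
- blue_bottle: blue plastic bottle with a paper label round its middle, all else blue; round, 140 mm tall. Origin: centre of its underside, z up along its axis. Body 48 mm diameter up to 95 mm, shoulder to 108 mm, then a screw cap 34 mm diameter from 108 to 140 mm, a good place to grip from above. About 0.2 kg, a symmetrical solid of revolution.
- salt_tin: low round steel tin with a copper-coloured lid, 52 mm diameter, 42 mm tall, about 0.12 kg. Origin: centre of its underside, z up. The salt tin, the one to be fetched: at the start it stands on the station tray, boxed in by the three tall bottles on the robot's side of it.
- black_tin: low round steel tin with a black lid, 52 mm diameter, 42 mm tall, about 0.12 kg. Origin: centre of its underside, z up. Stands at the far side of the station tray at one end; not part of the job.
- green_tin: low round steel tin with a green lid, 52 mm diameter, 42 mm tall, about 0.12 kg. Origin: centre of its underside, z up. Stands at the far side of the station tray at the other end; not part of the job.
- station_tray: fixed white tray, 220 mm (its x, away from the robot) by 300 mm (its y), rim 22 mm high, floor and walls 4 mm thick. Origin: centre of its underside, on the bench. It carries all bottles and tins: the salt tin near y = 0, the bottles 57 to 71 mm from it, one straight before it (-x) and one at each side, in an order that varies; gaps between neighbours down to 7 mm.
- side_tray: fixed bare aluminium baking pan, empty at the start: the side area. 240 mm (its x) by 165 mm (its y), rim 25 mm high, 3 mm thick walls and floor, so its floor lies 3 mm above the bench. Origin: centre of its underside.
- scale_pan (a point): centre of the top face of the fixed black kitchen scale's round steel pan, 136 mm diameter, 44 mm above the bench. The scale's black housing measures 200 by 160 mm; its display lies on its robot side (-x of this frame); the pan does not give.
There are look-alikes about, which are no part of the job. There is more than one size of the blue_bottle; the one meant has the size given above.

How it is judged:
By the outcome, as a careful person would: the job done as asked, in the order asked, and still so for the second after the job is handed in, with the robot touching nothing.
It also fails if it takes over 147 s, if anything falls off the work surface, if the arm or the gripper's body presses on something with over 40 N, if the wrist force passes 120 N, or if a joint passes its speed limit or range.

## Working session

There is one attempt and no reset: what is moved stays moved. The work goes in short steps, Python scripts to look and compute and a shell command to move; the robot and the scene stay as the last step left them, time stands still between calls to the robot, and variables do not carry over. Pictures are saved under pics/ and viewed, about 12 in all and at most 16, crops included, and the job is handed in when it is done.

```bash
mkdir -p pics
python3 - <<'E'
from bench import manip, vision
import cv2
for n in ("scene","top"):
    im,d=vision.read_camera(n); cv2.imwrite(f"pics/{n}0.png",im)
    i=vision.camera_info(n); print(i)
print(manip.sense(), manip.grip_depth); print(vision.camera_info("wrist"))
E
```

```text
{'fx': 540.6467606778557, 'fy': 540.6467606778557, 'cx': 274.64686027195864, 'cy': 209.08778147399124, 'k1': -0.20490096725943424, 'xyz': array([1339.73288425, -363.77039124,  996.02113024]), 'orientation': array([-1.98682023, -1.41577609,  0.55243972])}
{'fx': 467.5780130672408, 'fy': 467.5780130672408, 'cx': 284.3606153595537, 'cy': 218.45209552994083, 'k1': -0.10631534235774201, 'xyz': array([ 269.98788984,  -34.91300724, 1335.0206002 ]), 'orientation': array([-2.14997383,  2.10381085, -0.16114844])}
{'t': 0.1, 'qpos': array([ 1.25208133e+00,  2.64694085e-01,  1.60527008e+00, -1.24000303e-05,
        1.27372759e+00, -3.68786927e-02]), 'dq': array([ 0.00010394, -0.00122095, -0.00411481, -0.00090152,  0.00059247,
        0.00089535]), 'effort': array([ 8.96326237e-04, -5.16707361e+01, -3.68590450e+01,  6.68487883e-05,
        6.35101867e-03,  6.35936189e-06]), 'eef_pos': array([187.50786739, 647.71943104, 230.05795237]), 'orientation': array([-1.56152319,  0.22156444, -0.22099791]), 'contact_force': array([ 0.16835925, -1.11079387, -0.71026063]), 'wrist_torque': array([-0.0090465 ,  0.00559401, -0.04764603]), 'width': 0.9999322478155122} 18.700000000000003
{'fx': 308.24483705218904, 'fy': 308.24483705218904, 'cx': 280.4993440173399, 'cy': 211.50992468998484, 'k1': -0.035609172647104594, 'tool_from_camera': array([[-1.09915193e-03,  9.63436096e-01,  2.67935964e-01,
        -6.81393679e+01],
       [ 5.77519565e-04, -2.67935470e-01,  9.63436687e-01,
        -1.42479304e+02],
       [ 9.99999229e-01,  1.21370156e-03, -2.61901405e-04,
         7.97290500e-01],
       [ 0.00000000e+00,  0.00000000e+00,  0.00000000e+00,
         1.00000000e+00]])}
```

View pics/scene0.png

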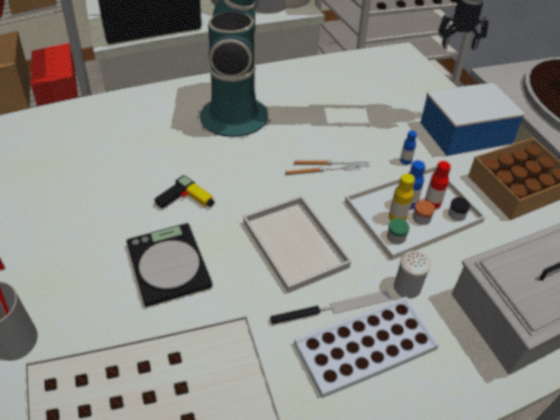

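View pics/top0.png

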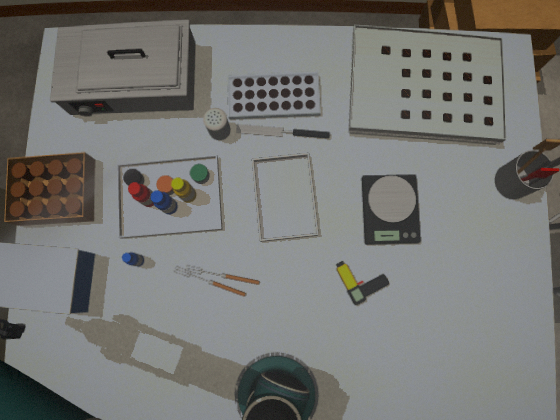

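Scene picture: the three bottles are on the white tray at about (402,200) yellow, (416,185) blue and (438,185) red, with the copper lid at (424,210). Top picture: red (137,192), blue (163,201), yellow (183,188), copper (166,183), black (133,177), green (199,173), baking pan (286,197), scale pan (392,198).

Look-alikes: the small blue bottle at top (132,258) is off the tray, and the blue one meant is at (163,201). The yellow and red items at top (345,275) and (540,170) are not bottles. The baking pan at (286,197) is empty, while the trays at (275,95) and (428,85) hold chocolates. I'll measure next.

```bash
cat > h.py <<'E'
import numpy as np, cv2
from scipy.spatial.transform import Rotation as R
from scipy.optimize import least_squares
from bench import manip, vision
def cloud(name):
    s=manip.sense(); im,d=vision.read_camera(name); i=vision.camera_info(name)
    K=np.array([[i['fx'],0,i['cx']],[0,i['fy'],i['cy']],[0,0,1]])
    v,u=np.mgrid[0:420,0:560]
    r=cv2.undistortPoints(np.stack([u,v],-1).reshape(-1,1,2).astype(float),K,np.array([i['k1'],0,0,0.])).reshape(420,560,2)
    P=np.dstack([r,np.ones((420,560))])*d[...,None]
    if name=='wrist':
        T=i['tool_from_camera']; P=P@T[:3,:3].T+T[:3,3]
        P=P@R.from_rotvec(s['orientation']).as_matrix().T+s['eef_pos']
    else: P=P@R.from_rotvec(i['orientation']).as_matrix().T+i['xyz']
    P[d==0]=np.nan
    hsv=cv2.cvtColor(im,cv2.COLOR_BGR2HSV)
    return im,hsv,P
def mask(hsv,c):
    H,S,V=[hsv[...,k].astype(int) for k in range(3)]
    return {'red':((H<5)|(H>172))&(S>150),'yellow':(abs(H-26)<6)&(S>140),'blue':(abs(H-112)<10)&(S>120),
     'copper':(H>5)&(H<19)&(S>90),'green':(abs(H-70)<22)&(S>80),'any':S>=0}[c]
def circ(p):
    f=lambda q:np.hypot(p[:,0]-q[0],p[:,1]-q[1])-q[2]
    return least_squares(f,[*p.mean(0)[:2],20],loss='soft_l1').x
E
python3 - <<'E'
from h import *
for n in('top','scene'):
    im,hsv,P=cloud(n); x,y,z=P[...,0],P[...,1],P[...,2]
    print(n,'bench z',np.nanmedian(z[(x>450)&(x<800)&(abs(y)<300)]))
    for c,lo,hi in(('red',132,146),('yellow',132,146),('blue',132,146),('copper',36,48),('green',36,50)):
        m=mask(hsv,c)&(z>lo)&(z<hi)&(x>400)&(x<900)
        k,l,st,ce=cv2.connectedComponentsWithStats(m.astype(np.uint8))
        for j in range(1,k):
            if st[j,4]>25:
                p=P[l==j]; h=cv2.minEnclosingCircle(p[:,:2].astype(np.float32)); print(c,st[j,4],ce[j].round(),p.mean(0).round(1),np.median(p,0).round(1),np.round(h[0],1),round(h[1],1))
    # trays / pan
    for nm,lo,hi in(('rims',12,32),('scale',40,48)):
        m=(z>lo)&(z<hi)&(x>400)&(x<900)
        k,l,st,ce=cv2.connectedComponentsWithStats(m.astype(np.uint8))
        for j in range(1,k):
            if st[j,4]>120:
                p=P[l==j]; h=cv2.minAreaRect(p[:,:2].astype(np.float32)); print(nm,st[j,4],ce[j].round(),p.mean(0).round(1),np.round(h[0],1),np.round(h[1],1),round(h[2],1))
E
```

```text
top bench z 3.038159858319659
red 69 [135. 188.] [544.3 386.1 143.4] [545.  386.  143.8] [544.6 388.6] 16.6
yellow 76 [178. 184.] [557.7 270.9 142.9] [557.5 270.  143.5] [558.9 272.2] 16.3
blue 82 [156. 197.] [521.9 325.6 143.5] [520.9 325.9 143.9] [522.5 326.3] 17.3
copper 29 [ 33. 160.] [648.7 744.1  42.8] [648.5 745.8  43. ] [648.  746.1] 37.5
copper 111 [164. 183.] [582.6 335.1  45.5] [585.6 335.8  45.9] [580.6 332.4] 26.0
green 172 [199. 172.] [615.7 236.3  46.6] [616.2 235.8  47. ] [617.4 236.7] 25.1
rims 2898 [272. 100.] [848.4  33.   25. ] [851.   29.8] [106.8 278.6] 2.1
rims 226 [152. 109.] [818.7 395.7  23.6] [817.2 408.3] [ 73.1 300. ] 16.2
rims 246 [310. 133.] [750.1 -81.7  18.5] [752.3 -72.9] [131.5  20.1] 85.9
rims 146 [412. 136.] [ 744.6 -383.2   25.9] [ 744.7 -381.3] [313.    6.7] 88.0
rims 577 [284. 196.] [557.8  -9.4  26.8] [556.1  -9.9] [244.2 168.3] 7.4
rims 777 [164. 195.] [555.1 340.4  21.1] [552.3 330. ] [222.9 303.2] 6.4
rims 214 [ 89. 193.] [557.3 565.6  22.2] [552.1 566.6] [ 83.3 210.4] 69.3
rims 1862 [390. 218.] [ 498.4 -311.6   27.4] [ 526.5 -316.3] [202.6
[... 1341 characters left out ...]
[776.5 175. ] [64.6 26.9] 49.5
rims 162 [462. 305.] [860.  272.5  22.3] [859.7 273. ] [79.9  7.8] 1.6
rims 5116 [361. 335.] [853.1  25.5  23.8] [849.4  28.6] [103.7 279.4] 0.7
rims 373 [295. 314.] [753.3 -85.6  16.8] [751.9 -83.4] [114.1  19.9] 86.6
rims 253 [ 21. 347.] [ 662.  -668.1   22.2] [ 657.3 -668.4] [31.  97.6] 31.0
scale 136 [494. 188.] [577.  560.5  43.9] [571.4 559.7] [190.2  10. ] 4.8
scale 213 [460. 204.] [602.2 428.8  44.6] [600.7 428. ] [53.5 51.9] 84.2
scale 218 [424. 208.] [582.9 330.   44.6] [582.4 330. ] [50.5 48.8] 78.6
scale 229 [399. 226.] [618.6 235.2  45.1] [615.8 236.5] [50.3 52.7] 43.9
scale 2087 [169. 264.] [ 553.8 -315.1   43. ] [ 552.6 -315.6] [134.5 136.7] 72.7
```

Run:
```python
from h import *
s=manip.sense(); M=R.from_rotvec(s['orientation']).as_matrix(); print(M.round(3)) # columns tool axes
for zz in ([1,0,0],[-1,0,0]):
    y=np.array([0,0,-1.]); z=np.array(zz,float); x=np.cross(y,z)
    T=np.c_[x,y,z]; print(zz,x,'turn deg',np.degrees((R.from_matrix(T)*R.from_matrix(M).inv()).as_rotvec()).round(2))
```

```text
[[ 0.961 -0.     0.278]
 [-0.278 -0.001  0.961]
 [-0.    -1.    -0.001]]
[1, 0, 0] [ 0. -1.  0.] turn deg [ 5.000e-02 -7.000e-02 -7.386e+01]
[-1, 0, 0] [0. 1. 0.] turn deg [8.0000e-02 6.0000e-02 1.0614e+02]
```

Run:
```python
import cv2
a=cv2.imread('pics/top0.png')[145:275,105:235]; b=cv2.imread('pics/scene0.png')[120:250,340:490]
a=cv2.resize(a,(390,390),interpolation=2); b=cv2.resize(b,(400,390),interpolation=2)
cv2.imwrite('pics/crop1.png',cv2.hconcat([a,b]))
```

```text
(no output)
```

View pics/crop1.png

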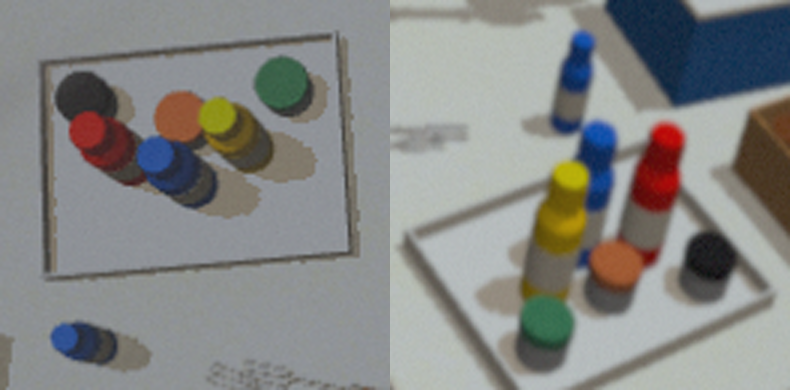

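The crop confirms the choice: three full-size bottles stand on the tray round the copper lid (610,265). The small blue look-alike (575,85) is off the tray. I'll hover over them with the jaw along world x and take a closer look.

```bash
python3 -m handwheel '[2.27,-2.43,0.2,0,0,-4.62,6, 2.27,-2.43,0.2,0,0,-4.62,6, 2.27,-2.43,0.2,0,0,-4.62,6, 2.27,-2.43,0.2,0,0,-4.62,6, 2.27,-2.43,0.2,0,0,-4.62,6, 2.27,-2.43,0.2,0,0,-4.62,6, 2.27,-2.43,0.2,0,0,-4.62,6, 2.27,-2.43,0.2,0,0,-4.62,6]' 30
python3 -m handwheel '[2.27,-2.43,0.2,0,0,-4.62,6, 2.27,-2.43,0.2,0,0,-4.62,6, 2.27,-2.43,0.2,0,0,-4.62,6, 2.27,-2.43,0.2,0,0,-4.62,6, 2.27,-2.43,0.2,0,0,-4.62,6, 2.27,-2.43,0.2,0,0,-4.62,6, 2.27,-2.43,0.2,0,0,-4.6,6, 0,0,0,0,0,0,6]'
cat >> h.py <<'E'
def pose():
    s=manip.sense(); M=R.from_rotvec(s['orientation']).as_matrix()
    print('t',round(s['t'],2),'tcp',s['eef_pos'].round(1),'jaw',M[:,2].round(3),'down',M[:,1].round(3),'w',round(s['width']*85.4,1),'F',s['contact_force'].round(1))
def caps(n,lo=132,cols=('red','yellow','blue')):
    im,hsv,P=cloud(n); z=P[...,2]
    for c in cols:
        m=mask(hsv,c)&(z>lo)&(z<lo+24)&(P[...,0]>400)&(P[...,0]<800)
        k,l,st,ce=cv2.connectedComponentsWithStats(m.astype(np.uint8))
        for j in range(1,k):
            if st[j,4]<50: continue
            p=P[l==j]; t=np.percentile(p[:,2],90); p=p[p[:,2]>t-6]
            h=cv2.minEnclosingCircle(p[:,:2].astype(np.float32)); print(n,c,ce[j].round(),len(p),'mean',p.mean(0).round(1),'circ',np.round(h[0],1),round(h[1],1))
    return im
E
python3 - <<'E'
from h import *
import time
pose(); im=caps('wrist'); cv2.imwrite('pics/w1.png',im)
E
```

```text
t: 1.0
eef_pos: [369.9, 452.8, 247.2]
orientation: [-1.446, 0.726, -0.726]
contact_force: [0.0, 0.2, -0.3]
width: 0.698
t: 1.8
eef_pos: [530.7, 281.0, 261.4]
orientation: [-1.243, 1.152, -1.156]
contact_force: [0.8, 0.3, 0.5]
width: 0.7
t 1.8 tcp [530.7 281.  261.4] jaw [0.997 0.075 0.001] down [ 0.001 -0.001 -1.   ] w 59.8 F [0.8 0.3 0.5]
wrist red [306.  77.] 1529 mean [542.7 388.1 143.7] circ [542.9 388.3] 17.8
wrist yellow [306. 208.] 154 mean [553.6 278.8 141.9] circ [557.8 273.2] 17.6
wrist blue [274. 154.] 1285 mean [521.9 326.4 143.6] circ [522.  325.9] 18.0
```

View pics/w1.png

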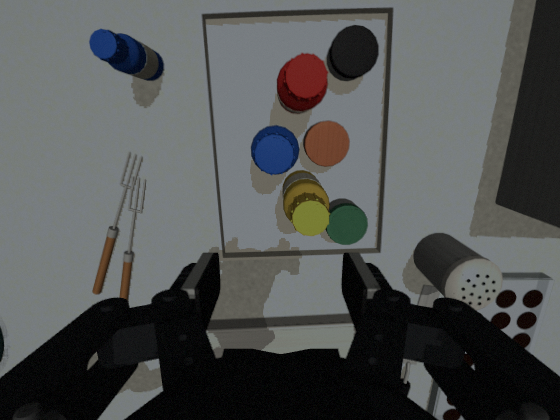

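```bash
python3 -m handwheel '[0.72,-0.235,-1,0,0,-1.075,6, 0.72,-0.235,-1,0,0,-1.075,6, 0.72,-0.235,-1,0,0,-1.075,6, 0.72,-0.235,-1,0,0,-1.075,6, 0,0,-3,0,0,0,6, 0,0,-3,0,0,0,6, 0,0,-2.5,0,0,0,6, 0,0,-1.3,0,0,0,6]'
python3 -m handwheel '[0,0,-1,0,0,0,6, 0,0,0,0,0,0,6, 0,0,0,0,0,0,6, 0,0,0,0,0,0,6, 0,0,0,0,0,0,6, 0,0,0,0,0,0,6, 0,0,0,0,0,0,6, 0,0,0,0,0,0,6]'
python3 - <<'E'
from h import *
pose(); im=caps('wrist'); cv2.imwrite('pics/w2.png',im)
E
```

```text
t: 2.65
eef_pos: [555.1, 273.7, 119.3]
orientation: [-1.217, 1.208, -1.205]
contact_force: [-0.2, -0.3, -0.1]
width: 0.703
t: 3.45
eef_pos: [557.1, 274.5, 113.5]
orientation: [-1.211, 1.206, -1.206]
contact_force: [-0.1, 0.2, -0.5]
width: 0.697
t 3.45 tcp [557.1 274.5 113.5] jaw [1.    0.005 0.   ] down [ 0.  0. -1.] w 59.6 F [-0.1  0.2 -0.5]
wrist red [242.  19.] 2991 mean [543.6 377.9 143.2] circ [543.2 383.9] 17.2
wrist yellow [282. 300.] 3150 mean [557.7 271.5 143.4] circ [558.1 273.1] 17.9
wrist blue [189. 171.] 6458 mean [522.9 326.6 143.7] circ [522.3 325.8] 18.0
```

View pics/w2.png

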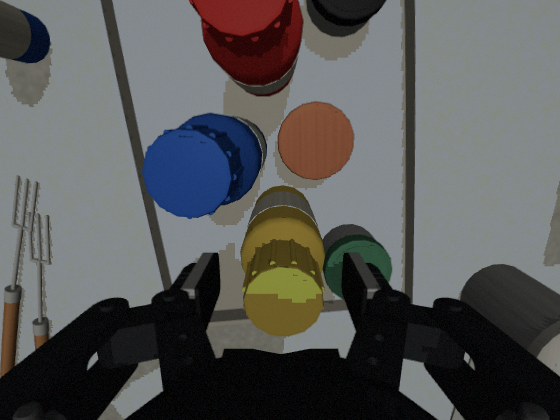

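The picture shows the yellow cap at (284,300), centred between the fingers at (215,290) and (345,290). I'll nudge slightly and grip.

```bash
python3 -m handwheel '[0.08,-0.2,0,0,0,0,6, 0,0,0,0,0,0,6, 0,0,0,0,0,0,2, 0,0,0,0,0,0,2, 0,0,0,0,0,0,2, 0,0,0,0,0,0,2, 0,0,0,0,0,0,2, 0,0,0,0,0,0,2]' 35
python3 -c "
from h import *
pose()"
```

```text
t: 4.3
eef_pos: [558.0, 272.5, 113.4]
orientation: [-1.211, 1.205, -1.206]
contact_force: [1.1, 0.0, 0.7]
width: 0.386
t 4.3 tcp [558.  272.5 113.4] jaw [1.    0.005 0.   ] down [ 0.  0. -1.] w 32.9 F [1.1 0.  0.7]
```

```bash
python3 -m handwheel '[0,0,1.5,0,0,0,2, 0,0,3,0,0,0,2, 0,0,3,0,0,0,2, 0,-1.5,0.5,0,0,0,2, 0,-3,0,0,0,0,2, 0,-3.5,0,0,0,0,2, 0,-4,0,0,0,0,2, 0.25,-4,0,0,0,0,2]'
python3 -m handwheel '[0,-4,0,0,0,0,2, 0,-4,0,0,0,0,2, 0,-3.5,0,0,0,0,2, 0,-2.77,0,0,0,0,2, 0,-1.5,0,0,0,0,2, 0,0,0,0,0,0,2, 0,0,-1,0,0,0,2, 0,0,-2,0,0,0,2]'
python3 -c "
from h import *
pose(); cv2.imwrite('pics/t2.png',vision.read_camera('scene')[0])"
```

```text
t: 5.1
eef_pos: [558.7, 110.2, 192.1]
orientation: [-1.214, 1.206, -1.205]
contact_force: [-0.0, 0.3, -2.5]
width: 0.389
t: 5.9
eef_pos: [561.6, -44.4, 164.1]
orientation: [-1.209, 1.203, -1.207]
contact_force: [-0.7, 0.3, -2.1]
width: 0.385
t 5.9 tcp [561.6 -44.4 164.1] jaw [1.    0.006 0.004] down [ 0.004  0.    -1.   ] w 32.9 F [-0.7  0.3 -2.1]
```

View pics/t2.png

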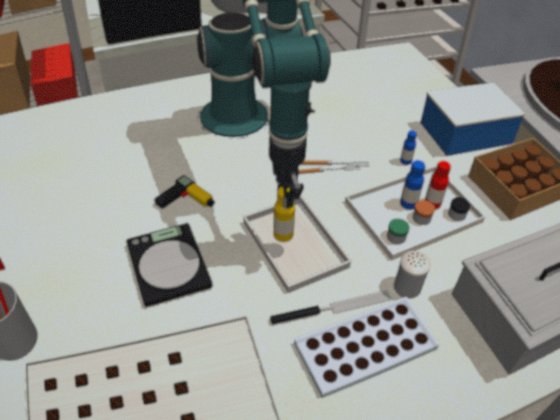

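The yellow bottle hangs upright over the baking pan at (285,220). I'll lower it gently now.

```bash
python3 -m handwheel '[0,0,-2,0,0,0,2, 0,0,-1.5,0,0,0,2, 0,0,-0.8,0,0,0,2, 0,0,-0.4,0,0,0,2, 0,0,-0.2,0,0,0,2, 0,0,-0.1,0,0,0,2, 0,0,0,0,0,0,2, 0,0,0,0,0,0,2]'
python3 -c "
from h import *
pose()"
```

```text
t: 6.75
eef_pos: [560.8, -45.4, 114.0]
orientation: [-1.211, 1.205, -1.207]
contact_force: [0.1, 0.2, -1.2]
width: 0.39
t 6.75 tcp [560.8 -45.4 114. ] jaw [1.    0.005 0.001] down [ 0.001 -0.    -1.   ] w 33.3 F [ 0.1  0.2 -1.2]
```

```bash
python3 -m handwheel '[0,0,-0.1,0,0,0,2, 0,0,0,0,0,0,2, 0,0,0,0,0,0,6, 0,0,0,0,0,0,6, 0,0,0,0,0,0,6, 0,0,1.5,0,0,0,6, 0,0,3,0,0,0,6, 0,0,3,0,0,0,6]'
python3 -m handwheel '[0,2,0.5,0,0,0,6, -0.5,4,0,0,0,0,6, -0.5,4.5,0,0,0,0,6, -0.5,4.5,0,0,0,0,6, -0.5,4.5,0,0,0,0,6, -0.5,4.5,0,0,0,0,6, -0.5,4.5,0,0,0,0,6, -0.5,4,0,0,0,0,6]'
python3 -m handwheel '[-0.31,3,0,0,0,0,6, 0,1.58,0,0,0,0,6, 0,0,-1.5,0,0,0,6, 0,0,-2.5,0,0,0,6, 0,0,-2,0,0,0,6, 0,0,-1.4,0,0,0,6, 0,0,-0.6,0,0,0,6, 0,0,0,0,0,0,6]'
python3 -c "
from h import *
pose(); cv2.imwrite('pics/w3.png',caps('wrist'))"
```

```text
t: 7.55
eef_pos: [560.0, -45.2, 188.6]
orientation: [-1.212, 1.206, -1.205]
contact_force: [1.4, -0.1, 0.3]
width: 0.702
t: 8.35
eef_pos: [525.2, 282.2, 194.0]
orientation: [-1.21, 1.204, -1.205]
contact_force: [0.7, 0.1, 0.1]
width: 0.701
t: 9.15
eef_pos: [521.8, 324.2, 111.0]
orientation: [-1.213, 1.207, -1.207]
contact_force: [-0.5, 1.0, 1.5]
width: 0.705
t 9.15 tcp [521.8 324.2 111. ] jaw [ 1.     0.004 -0.002] down [-0.002 -0.001 -1.   ] w 60.2 F [-0.5  1.   1.5]
wrist red [340. 137.] 7273 mean [542.6 389.4 143.7] circ [543.2 388.9] 18.0
wrist blue [281. 291.] 5006 mean [522.2 328.  143.6] circ [522.3 326.6] 17.7
```

View pics/w3.png

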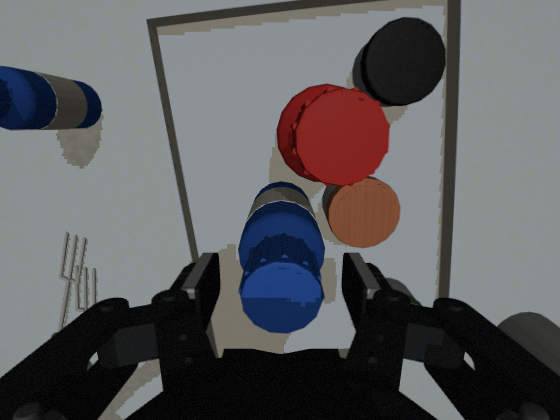

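The blue cap at (281,295) is centred between the fingers, and red and the tins are undisturbed.

```bash
python3 -m handwheel '[0.05,0.15,0.2,0,0,0,6, 0,0,0,0,0,0,6, 0,0,0,0,0,0,2, 0,0,0,0,0,0,2, 0,0,0,0,0,0,2, 0,0,0,0,0,0,2, 0,0,0,0,0,0,2, 0,0,0,0,0,0,2]' 35
python3 -c "
from h import *
pose()"
python3 -m handwheel '[0,0,1.5,0,0,0,2, 0,0,3,0,0,0,2, 0,0,3,0,0,0,2, 0,-1.5,0.5,0,0,0,2, -0.5,-3,0,0,0,0,2, -0.5,-3.5,0,0,0,0,2, -0.5,-4,0,0,0,0,2, -0.5,-4,0,0,0,0,2]'
python3 -m handwheel '[-0.5,-4,0,0,0,0,2, -0.5,-4,0,0,0,0,2, -0.5,-3.5,0,0,0,0,2, -0.46,-2.54,0,0,0,0,2, 0,-1.5,0,0,0,0,2, 0,0,0,0,0,0,2, 0,0,-1,0,0,0,2, 0,0,-2,0,0,0,2]'
python3 -c "
from h import *
pose()"
```

```text
t: 10.0
eef_pos: [523.0, 327.4, 115.2]
orientation: [-1.21, 1.205, -1.205]
contact_force: [-1.1, -0.1, 5.1]
width: 0.388
t 10.0 tcp [523.  327.4 115.2] jaw [1.    0.005 0.001] down [ 0.001  0.001 -1.   ] w 33.2 F [-1.1 -0.1  5.1]
t: 10.8
eef_pos: [501.2, 164.6, 192.8]
orientation: [-1.214, 1.206, -1.205]
contact_force: [0.6, 0.7, -0.6]
width: 0.381
t: 11.6
eef_pos: [484.1, 11.9, 164.6]
orientation: [-1.209, 1.203, -1.207]
contact_force: [1.0, 0.6, -1.3]
width: 0.389
t 11.6 tcp [484.1  11.9 164.6] jaw [1.    0.005 0.003] down [ 0.003  0.    -1.   ] w 33.2 F [ 1.   0.6 -1.3]
```

```bash
python3 -m handwheel '[0,0,-2,0,0,0,2, 0,0,-1.5,0,0,0,2, 0,0,-0.8,0,0,0,2, 0,0,-0.4,0,0,0,2, 0,0,-0.2,0,0,0,2, 0,0,0,0,0,0,2, 0,0,0,0,0,0,2, 0,0,0,0,0,0,2]'
python3 -c "
from h import *
pose();pose()"
```

```text
t: 12.4
eef_pos: [483.7, 11.7, 116.1]
orientation: [-1.21, 1.204, -1.206]
contact_force: [-0.1, 1.1, -1.7]
width: 0.387
t 12.4 tcp [483.7  11.7 116.1] jaw [1.    0.005 0.002] down [ 0.002 -0.    -1.   ] w 33.1 F [-0.1  1.1 -1.7]
t 12.4 tcp [483.7  11.7 116.1] jaw [1.    0.005 0.002] down [ 0.002 -0.    -1.   ] w 33.1 F [-0.1  1.1 -1.7]
```

```bash
python3 -m handwheel '[0,0,-0.2,0,0,0,2, 0,0,0,0,0,0,2, 0,0,0,0,0,0,6, 0,0,0,0,0,0,6, 0,0,0,0,0,0,6, 0,0,1.5,0,0,0,6, 0,0,3,0,0,0,6, 0,0,3,0,0,0,6]'
python3 -m handwheel '[0,2,0.5,0,0,0,6, 0.8,4,0,0,0,0,6, 0.8,4.5,0,0,0,0,6, 0.8,4.5,0,0,0,0,6, 0.8,4.5,0,0,0,0,6, 0.8,4.5,0,0,0,0,6, 0.8,4.5,0,0,0,0,6, 0.8,4.2,0,0,0,0,6]'
python3 -m handwheel '[0.39,3.3,0,0,0,0,6, 0,1.67,0,0,0,0,6, 0,0,-1.5,0,0,0,6, 0,0,-2.5,0,0,0,6, 0,0,-2,0,0,0,6, 0,0,-1.4,0,0,0,6, 0,0,-0.7,0,0,0,6, 0,0,0,0,0,0,6]'
python3 -m handwheel '[0,0,0,0,0,0,6, 0,0,0,0,0,0,6, 0,0,0,0,0,0,6, 0,0,0,0,0,0,6, 0,0,0,0,0,0,6, 0,0,0,0,0,0,6, 0,0,0,0,0,0,6, 0,0,0,0,0,0,6]'
python3 -c "
from h import *
pose(); cv2.imwrite('pics/w4.png',caps('wrist'))"
```

```text
t: 13.2
eef_pos: [482.2, 11.7, 188.2]
orientation: [-1.213, 1.207, -1.205]
contact_force: [0.4, 0.2, 0.4]
width: 0.704
t: 14.0
eef_pos: [539.0, 340.8, 193.0]
orientation: [-1.212, 1.205, -1.205]
contact_force: [0.4, 0.2, 0.4]
width: 0.698
t: 14.8
eef_pos: [542.2, 386.8, 110.7]
orientation: [-1.214, 1.207, -1.207]
contact_force: [-0.2, 0.0, -0.2]
width: 0.706
t: 15.6
eef_pos: [542.9, 388.4, 112.2]
orientation: [-1.212, 1.206, -1.206]
contact_force: [-0.5, -0.0, 0.3]
width: 0.702
t 15.6 tcp [542.9 388.4 112.2] jaw [ 1.     0.005 -0.   ] down [-0. -0. -1.] w 60.0 F [-0.5 -0.   0.3]
wrist red [281. 291.] 4900 mean [543.2 391.1 143.6] circ [543.4 389.5] 17.9
```

View pics/w4.png

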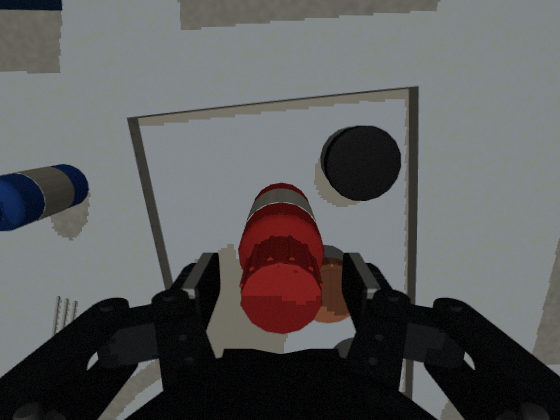

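Red cap (281,295) is centred.

```bash
python3 -m handwheel '[0,0,0.15,0,0,0,6, 0,0,0,0,0,0,6, 0,0,0,0,0,0,2, 0,0,0,0,0,0,2, 0,0,0,0,0,0,2, 0,0,0,0,0,0,2, 0,0,0,0,0,0,2, 0,0,0,0,0,0,2]' 35
python3 -c "
from h import *
pose()"
python3 -m handwheel '[0,0,1.5,0,0,0,2, 0,0,3,0,0,0,2, 0,0,3,0,0,0,2, 0,-1.5,0.5,0,0,0,2, 0.87,-3.5,0,0,0,0,2, 0.87,-4,0,0,0,0,2, 0.87,-4.5,0,0,0,0,2, 0.87,-4.5,0,0,0,0,2]'
python3 -m handwheel '[0.87,-4.5,0,0,0,0,2, 0.87,-4.5,0,0,0,0,2, 0.87,-4,0,0,0,0,2, 0.87,-3,0,0,0,0,2, 0.9,-2,0,0,0,0,2, 0,0,0,0,0,0,2, 0,0,-1,0,0,0,2, 0,0,-2,0,0,0,2]'
python3 -m handwheel '[0,0,-2,0,0,0,2, 0,0,-1.5,0,0,0,2, 0,0,-0.8,0,0,0,2, 0,0,-0.4,0,0,0,2, 0,0,-0.2,0,0,0,2, 0,0,0,0,0,0,2, 0,0,0,0,0,0,2, 0,0,0,0,0,0,2]'
python3 -c "
from h import *
pose()"
```

```text
t: 16.45
eef_pos: [543.2, 388.5, 114.0]
orientation: [-1.211, 1.205, -1.206]
contact_force: [0.0, 0.5, 1.7]
width: 0.383
t 16.45 tcp [543.2 388.5 114. ] jaw [1.    0.005 0.   ] down [ 0.  0. -1.] w 32.7 F [0.  0.5 1.7]
t: 17.25
eef_pos: [576.6, 205.7, 192.4]
orientation: [-1.214, 1.206, -1.205]
contact_force: [0.8, 1.2, -3.2]
width: 0.385
t: 18.05
eef_pos: [622.0, 28.7, 164.3]
orientation: [-1.209, 1.204, -1.206]
contact_force: [0.3, -0.7, -2.3]
width: 0.388
t: 18.85
eef_pos: [622.3, 28.3, 115.8]
orientation: [-1.21, 1.204, -1.206]
contact_force: [-0.0, -0.3, -3.0]
width: 0.388
t 18.85 tcp [622.3  28.3 115.8] jaw [1.    0.005 0.002] down [ 0.002  0.    -1.   ] w 33.1 F [-0.  -0.3 -3. ]
```

```bash
python3 -m handwheel '[0,0,-0.2,0,0,0,2, 0,0,0,0,0,0,2, 0,0,0,0,0,0,6, 0,0,0,0,0,0,6, 0,0,0,0,0,0,6, 0,0,1.5,0,0,0,6, 0,0,3,0,0,0,6, 0,0,3,0,0,0,6]'
python3 -m handwheel '[0,2,0.5,0,0,0,7.5, -0.6,4,0,0,0,0,7.5, -0.6,4.5,0,0,0,0,7.5, -0.6,4.5,0,0,0,0,7.5, -0.6,4.5,0,0,0,0,7.5, -0.6,4.5,0,0,0,0,7.5, -0.6,4,0,0,0,0,7.5, -0.45,2.3,0,0,0,0,7.5]'
python3 -m handwheel '[0,0,-1.5,0,0,0,7.5, 0,0,-3,0,0,0,7.5, 0,0,-3,0,0,0,7.5, 0,0,-2,0,0,0,7.5, 0,0,-1,0,0,0,7.5, 0,0,0,0,0,0,7.5, 0,0,0,0,0,0,7.5, 0,0,0,0,0,0,7.5]'
python3 - <<'E'
from h import *
pose(); cv2.imwrite('pics/w5.png',caps('wrist',36,('copper',)))
caps('scene'); caps('scene',36,('copper',))
E
```

```text
t: 19.65
eef_pos: [621.2, 28.4, 189.1]
orientation: [-1.212, 1.206, -1.205]
contact_force: [0.2, 0.1, 0.4]
width: 0.698
t: 20.45
eef_pos: [580.6, 334.8, 194.4]
orientation: [-1.21, 1.204, -1.203]
contact_force: [-0.4, -0.9, -0.7]
width: 0.883
t: 21.25
eef_pos: [582.5, 331.7, 89.8]
orientation: [-1.208, 1.204, -1.206]
contact_force: [0.8, 0.5, 0.8]
width: 0.877
t 21.25 tcp [582.5 331.7  89.8] jaw [1.    0.005 0.003] down [ 0.003  0.001 -1.   ] w 74.9 F [0.8 0.5 0.8]
wrist copper [277. 231.] 4715 mean [580.3 334.9  46. ] circ [580.3 333.2] 26.0
scene red [325. 222.] 135 mean [625.7  25.3 140.9] circ [625.5  25.8] 16.8
scene yellow [283. 210.] 139 mean [564.1 -47.8 141.1] circ [563.7 -47.2] 17.7
scene blue [294. 183.] 117 mean [487.9   7.  141. ] circ [486.4   6.3] 17.5
scene copper [496. 161.] 52 mean [484.  622.5  56.9] circ [488.2 620.6] 46.7
scene copper [517. 162.] 16 mean [515.9 689.1  57.4] circ [521.2 686.2] 31.8
scene copper [510. 191.] 212 mean [602.4 589.9  55.7] circ [568.7 642.2] 124.7
scene copper [516. 180.] 21 mean [573.  640.7  52. ] circ [569.7 641.6] 17.1
scene copper [424. 208.] 202 mean [583. 330.  45.] circ [584.4 330.5] 27.6
```

View pics/w5.png

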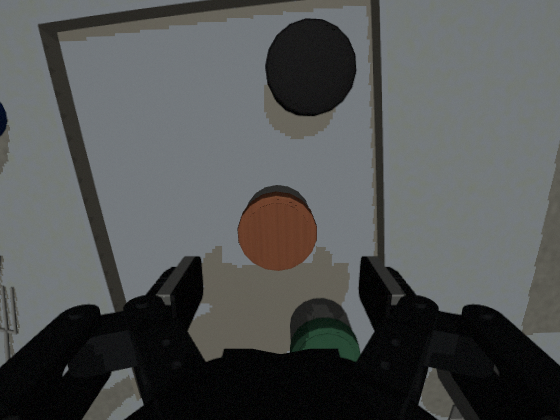

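Copper tin at (277,231), nearly centred between the fingers. I'll shift -1.8/+1.3 mm, go down and grip.

```bash
python3 -m handwheel '[-0.18,0.13,-1,0,0,0,7.5, 0,0,-2.5,0,0,0,7.5, 0,0,-2,0,0,0,7.5, 0,0,-1,0,0,0,7.5, 0,0,-0.6,0,0,0,7.5, 0,0,-0.4,0,0,0,7.5, 0,0,0,0,0,0,7.5, 0,0,0,0,0,0,7.5]'
python3 -c "
from h import *
pose()"
python3 -m handwheel '[0,0,0,0,0,0,7.5, 0,0,0,0,0,0,4, 0,0,0,0,0,0,4, 0,0,0,0,0,0,4, 0,0,0,0,0,0,4, 0,0,0,0,0,0,4, 0,0,0,0,0,0,4, 0,0,0,0,0,0,4]' 35
python3 -c "
from h import *
pose()"
```

```text
t: 22.2
eef_pos: [580.0, 333.0, 13.7]
orientation: [-1.21, 1.205, -1.206]
contact_force: [-0.2, 0.0, -0.4]
width: 0.88
t 22.2 tcp [580.  333.   13.7] jaw [1.    0.005 0.001] down [ 0.001  0.001 -1.   ] w 75.1 F [-0.2  0.  -0.4]
t: 23.0
eef_pos: [579.8, 333.0, 13.7]
orientation: [-1.21, 1.205, -1.206]
contact_force: [-0.9, 0.3, 6.0]
width: 0.596
t 23.0 tcp [579.8 333.   13.7] jaw [1.    0.005 0.001] down [ 0.001  0.001 -1.   ] w 50.9 F [-0.9  0.3  6. ]
```

```bash
python3 -m handwheel '[0,0,1.5,0,0,0,4, 0,0,3,0,0,0,4, 0,0,4,0,0,0,4, 0,0,4,0,0,0,4, 0,0,3.5,0,0,0,4, 0,0,2,0,0,0,4, 0,-2,0,0,0,0,4, 0,-4,0,0,0,0,4]'
python3 -m handwheel '[-0.3,-4.5,0,0,0,0,4, -0.3,-4.5,0,0,0,0,4, -0.3,-4.5,0,0,0,0,4, -0.3,-4.5,0,0,0,0,4, -0.3,-4.5,0,0,0,0,4, -0.3,-4.5,0,0,0,0,4, -0.3,-4.5,0,0,0,0,4, -0.3,-4.5,0,0,0,0,4]'
python3 -m handwheel '[-0.3,-4.5,0,0,0,0,4, -0.25,-4.5,0,0,0,0,4, 0,-4.5,0,0,0,0,4, 0,-4,0,0,0,0,4, 0,-3.2,0,0,0,0,4, 0,-2,0,0,0,0,4, 0,0,0,0,0,0,4, 0,0,0,0,0,0,4]'
python3 - <<'E'
from h import *
pose(); im,hsv,P=cloud('scene'); cv2.imwrite('pics/s6.png',im)
im,hsv,P=cloud('wrist'); z=P[...,2]; m=(z>38)&(z<50)&(P[...,1]<-200); p=P[m].astype(np.float32); print(len(p),p.mean(0),cv2.minEnclosingCircle(p[:,:2]))
cv2.imwrite('pics/w6.png',im)
E
```

```text
t: 23.8
eef_pos: [579.1, 273.5, 193.3]
orientation: [-1.211, 1.203, -1.203]
contact_force: [1.1, -1.1, -2.1]
width: 0.597
t: 24.6
eef_pos: [552.9, -89.6, 191.1]
orientation: [-1.214, 1.208, -1.204]
contact_force: [0.3, 0.2, -1.9]
width: 0.593
t: 25.4
eef_pos: [548.8, -313.8, 191.7]
orientation: [-1.211, 1.209, -1.204]
contact_force: [-0.1, -0.1, -1.3]
width: 0.597
t 25.4 tcp [ 548.8 -313.8  191.7] jaw [ 1.     0.004 -0.002] down [-0.002  0.002 -1.   ] w 51.0 F [-0.1 -0.1 -1.3]Traceback (most recent call last):
  File "<stdin>", line 3, in <module>
cv2.error: OpenCV(4.12.0) /io/opencv/modules/imgproc/src/shapedescr.cpp:201: error: (-215:Assertion failed) count >= 0 && (depth == CV_32F || depth == CV_32S) in function 'minEnclosingCircle'
```

Run:
```python
from h import *
im,hsv,P=cloud('wrist'); z=P[...,2]; cv2.imwrite('pics/w6.png',im)
m=(z>30)&(z<60); print(m.sum(), np.nanpercentile(z,[5,25,50,75,95]))
p=P[m]
if len(p): print(p.mean(0),p.min(0),p.max(0))
```

```text
34414 [-1.03476202e+00  7.43767401e-03  2.64749076e+01  2.24154025e+02
  2.82269347e+02]
[ 681.07813484 -320.4834505    48.87640294] [ 273.86437875 -586.0461484    30.00134643] [ 875.54850299 -165.61591107   59.99901979]
```

View pics/w6.png

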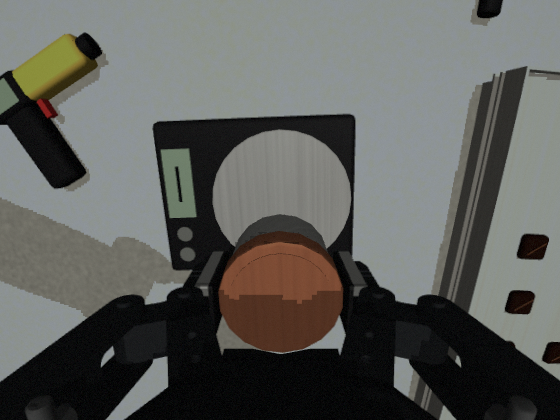

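The scale pan (282,195) is in line with the held tin (281,295).

Run:
```python
from h import *
im,hsv,P=cloud('wrist'); x,y,z=P[...,0],P[...,1],P[...,2]
m=(z>39)&(z<49)&(abs(x-550)<80)&(abs(y+314)<80)&(hsv[...,2]>90)
m[:,:]&=(np.arange(420)<235)[:,None]
c=max(cv2.findContours(m.astype(np.uint8),0,cv2.CHAIN_APPROX_NONE)[0],key=len)[:,0]
p=P[c[:,1],c[:,0]]; p=p[(p[:,1]>-314)]
print(len(p),np.median(z[m]),circ(p), p.min(0),p.max(0)); pose()
```

```text
200 43.91171606430569 [ 550.02424429 -314.05206318   66.540573  ] [ 483.77341262 -313.88311953   41.83530771] [ 617.21145144 -246.85728457   45.25985074]
t 25.6 tcp [ 549.9 -312.8  192.6] jaw [ 1.     0.006 -0.   ] down [-0.     0.001 -1.   ] w 51.2 F [-0.2  0.2 -0.6]
```

```bash
python3 -m handwheel '[0,-0.12,-1.5,0,0,0,4, 0,0,-3,0,0,0,4, 0,0,-3.5,0,0,0,4, 0,0,-2.5,0,0,0,4, 0,0,-1.5,0,0,0,4, 0,0,-1,0,0,0,4, 0,0,-0.5,0,0,0,4, 0,0,0,0,0,0,4]'
python3 -m handwheel '[0,0,-0.2,0,0,0,4, 0,0,0,0,0,0,4, 0,0,0,0,0,0,4, 0,0,0,0,0,0,4, 0,0,0,0,0,0,4, 0,0,0,0,0,0,4, 0,0,0,0,0,0,4, 0,0,0,0,0,0,4]'
python3 -c "
from h import *
pose()"
```

```text
t: 26.4
eef_pos: [550.1, -315.6, 57.9]
orientation: [-1.212, 1.205, -1.206]
contact_force: [0.1, 0.1, -1.6]
width: 0.594
t: 27.2
eef_pos: [549.8, -315.5, 55.7]
orientation: [-1.211, 1.206, -1.206]
contact_force: [-0.5, -0.5, -1.6]
width: 0.597
t 27.2 tcp [ 549.8 -315.5   55.7] jaw [ 1.     0.005 -0.   ] down [-0.  0. -1.] w 51.0 F [-0.5 -0.5 -1.6]
```

Still hanging by about 2 mm, so I'll lower 1.8 mm more, shift y by +1.2 mm and look at the force before releasing.

```bash
python3 -m handwheel '[0,0.12,-0.1,0,0,0,4, 0,0,-0.08,0,0,0,4, 0,0,0,0,0,0,4, 0,0,0,0,0,0,4, 0,0,0,0,0,0,4, 0,0,0,0,0,0,4, 0,0,0,0,0,0,4, 0,0,0,0,0,0,4]'
python3 -c "
from h import *
pose()"
```

```text
t: 28.0
eef_pos: [549.8, -314.4, 54.0]
orientation: [-1.211, 1.206, -1.206]
contact_force: [0.4, -1.0, -0.9]
width: 0.596
t 28.0 tcp [ 549.8 -314.4   54. ] jaw [1.    0.005 0.   ] down [ 0. -0. -1.] w 50.9 F [ 0.4 -1.  -0.9]
```

```bash
python3 -m handwheel '[0,0,0,0,0,0,7.5, 0,0,0,0,0,0,7.5, 0,0,0,0,0,0,7.5, 0,0,1,0,0,0,7.5, 0,0,3,0,0,0,7.5, 0,0,4,0,0,0,7.5, 0,0,4,0,0,0,6, 0,0,2,0,0,0,6]'
python3 -m handwheel '[0,2,0,0,0,0,6, 0.9,4,0,0,0,0,6, 0.9,4.2,0,0,0,0,6, 0.9,4.2,0,0,0,0,6, 0.9,4.2,0,0,0,0,6, 0.9,4.2,0,0,0,0,6, 0.9,4.2,0,0,0,0,6, 0.9,4,0,0,0,0,6]'
python3 -m handwheel '[0.92,2.2,0,0,0,0,6, 0,1.07,0,0,0,0,6, 0,0,-1.5,0,0,0,6, 0,0,-2.5,0,0,0,6, 0,0,-2,0,0,0,6, 0,0,-1.4,0,0,0,6, 0,0,-0.6,0,0,0,6, 0,0,0,0,0,0,6]'
python3 -m handwheel '[0,0,0,0,0,0,6, 0,0,0,0,0,0,6, 0,0,0,0,0,0,6, 0,0,0,0,0,0,6, 0,0,0,0,0,0,6, 0,0,0,0,0,0,6, 0,0,0,0,0,0,6, 0,0,0,0,0,0,6]'
python3 - <<'E'
from h import *
pose(); im=caps('wrist'); im2=caps('scene',78,('copper',)); cv2.imwrite('pics/w7.png',np.hstack([cv2.resize(im,(400,300)),cv2.resize(im2,(400,300))]))
E
```

```text
t: 28.8
eef_pos: [551.8, -315.5, 199.8]
orientation: [-1.21, 1.199, -1.211]
contact_force: [-0.1, -0.2, 0.1]
width: 0.703
t: 29.6
eef_pos: [611.5, -1.4, 192.9]
orientation: [-1.213, 1.207, -1.204]
contact_force: [1.0, 0.0, 0.7]
width: 0.704
t: 30.4
eef_pos: [620.8, 27.6, 112.5]
orientation: [-1.213, 1.208, -1.205]
contact_force: [0.0, -0.3, 0.1]
width: 0.704
t: 31.2
eef_pos: [622.0, 28.4, 113.9]
orientation: [-1.212, 1.206, -1.206]
contact_force: [0.0, -0.1, -0.0]
width: 0.705
t 31.2 tcp [622.   28.4 113.9] jaw [ 1.     0.005 -0.   ] down [-0. -0. -1.] w 60.2 F [ 0.  -0.1 -0. ]
wrist red [280. 289.] 4716 mean [622.   31.  142.6] circ [621.9  29.1] 17.9
wrist yellow [142. 397.] 369 mean [553.7 -31.4 140.5] circ [552.9 -34.6] 11.4
wrist blue [ 11. 321.] 785 mean [498.2   9.5 140.5] circ [493.    8.1] 15.3
scene copper [167. 252.] 309 mean [ 552.8 -315.1   85.2] circ [ 551.4 -316.4] 27.7
```

View pics/w7.png

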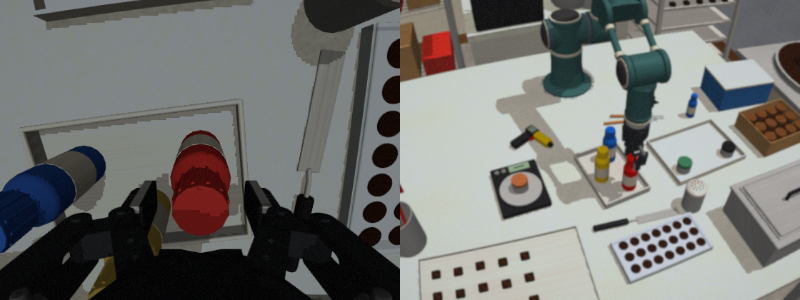

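The tin stands in the middle of the scale's pan at (520,181) in the right half, and red (200,205) is centred in the left half. I'll return red now.

```bash
python3 -m handwheel '[0,0,0,0,0,0,2, 0,0,0,0,0,0,2, 0,0,0,0,0,0,2, 0,0,0,0,0,0,2, 0,0,0,0,0,0,2, 0,0,1.5,0,0,0,2, 0,0,3,0,0,0,2, 0,0,3,0,0,0,2]' 35
python3 -m handwheel '[0,1.5,0.5,0,0,0,2, -0.9,3.5,0,0,0,0,2, -0.9,4,0,0,0,0,2, -0.9,4.5,0,0,0,0,2, -0.9,4.5,0,0,0,0,2, -0.9,4.5,0,0,0,0,2, -0.9,4.5,0,0,0,0,2, -0.9,4,0,0,0,0,2]'
python3 -m handwheel '[-0.9,3,0,0,0,0,2, -0.68,2,0,0,0,0,2, 0,0,0,0,0,0,2, 0,0,0,0,0,0,2, 0,0,-2,0,0,0,2, 0,0,-2.5,0,0,0,2, 0,0,-1.5,0,0,0,2, 0,0,-0.7,0,0,0,2]'
python3 -m handwheel '[0,0,-0.5,0,0,0,2, 0,0,-0.3,0,0,0,2, 0,0,0,0,0,0,2, 0,0,0,0,0,0,2, 0,0,0,0,0,0,2, 0,0,0,0,0,0,2, 0,0,0,0,0,0,2, 0,0,0,0,0,0,2]'
python3 -c "
from h import *
pose()"
```

```text
t: 32.1
eef_pos: [620.9, 28.3, 189.1]
orientation: [-1.214, 1.208, -1.204]
contact_force: [0.7, -0.4, -2.0]
width: 0.387
t: 32.9
eef_pos: [557.1, 341.2, 192.8]
orientation: [-1.213, 1.206, -1.204]
contact_force: [0.4, 0.0, -2.0]
width: 0.382
t: 33.7
eef_pos: [542.0, 386.5, 124.2]
orientation: [-1.216, 1.208, -1.207]
contact_force: [-0.7, -0.5, -1.8]
width: 0.386
t: 34.5
eef_pos: [543.2, 388.4, 119.2]
orientation: [-1.211, 1.206, -1.206]
contact_force: [0.1, -0.6, -1.3]
width: 0.387
t 34.5 tcp [543.2 388.4 119.2] jaw [1.    0.005 0.   ] down [ 0.  0. -1.] w 33.0 F [ 0.1 -0.6 -1.3]
```

```bash
python3 -m handwheel '[0,0,-0.2,0,0,0,2, 0,0,-0.15,0,0,0,2, 0,0,-0.08,0,0,0,2, 0,0,0,0,0,0,2, 0,0,0,0,0,0,2, 0,0,0,0,0,0,2, 0,0,0,0,0,0,2, 0,0,0,0,0,0,2]'
python3 -c "
from h import *
pose()"
python3 -m handwheel '[0,0,0,0,0,0,6, 0,0,0,0,0,0,6, 0,0,0,0,0,0,6, 0,0,0,0,0,0,6, 0,0,1.5,0,0,0,6, 0,0,3,0,0,0,6, 0,0,3,0,0,0,6, 0,0,0.5,0,0,0,6]'
python3 -m handwheel '[0,-2,0,0,0,0,6, -0.8,-4,0,0,0,0,6, -0.8,-4.5,0,0,0,0,6, -0.8,-4.5,0,0,0,0,6, -0.8,-4.5,0,0,0,0,6, -0.8,-4.5,0,0,0,0,6, -0.8,-4.5,0,0,0,0,6, -0.8,-4.2,0,0,0,0,6]'
python3 -m handwheel '[-0.4,-3.3,0,0,0,0,6, 0,-1.67,0,0,0,0,6, 0,0,-1.5,0,0,0,6, 0,0,-2.5,0,0,0,6, 0,0,-2,0,0,0,6, 0,0,-1.4,0,0,0,6, 0,0,-0.7,0,0,0,6, 0,0,0,0,0,0,6]'
python3 -m handwheel '[0,0,0,0,0,0,6, 0,0,0,0,0,0,6, 0,0,0,0,0,0,6, 0,0,0,0,0,0,6, 0,0,0,0,0,0,6, 0,0,0,0,0,0,6, 0,0,0,0,0,0,6, 0,0,0,0,0,0,6]'
python3 -c "
from h import *
pose(); cv2.imwrite('pics/w8.png',caps('wrist')); caps('scene')"
```

```text
t: 35.3
eef_pos: [543.3, 388.5, 115.1]
orientation: [-1.211, 1.206, -1.206]
contact_force: [-2.4, -1.0, 3.7]
width: 0.386
t 35.3 tcp [543.3 388.5 115.1] jaw [1.    0.005 0.   ] down [ 0.  0. -1.] w 33.0 F [-2.4 -1.   3.7]
t: 36.1
eef_pos: [545.9, 390.2, 201.2]
orientation: [-1.202, 1.202, -1.206]
contact_force: [0.1, 0.6, 1.3]
width: 0.701
t: 36.9
eef_pos: [485.2, 58.7, 193.5]
orientation: [-1.213, 1.207, -1.205]
contact_force: [0.9, 0.1, 1.2]
width: 0.705
t: 37.7
eef_pos: [481.9, 12.0, 112.1]
orientation: [-1.214, 1.208, -1.204]
contact_force: [0.2, -0.3, 0.4]
width: 0.704
t: 38.5
eef_pos: [483.2, 11.7, 113.7]
orientation: [-1.211, 1.206, -1.206]
contact_force: [-0.7, 0.0, -0.3]
width: 0.703
t 38.5 tcp [483.2  11.7 113.7] jaw [1.    0.005 0.   ] down [ 0.  0. -1.] w 60.1 F [-0.7  0.  -0.3]
wrist yellow [426. 393.] 1057 mean [554.7 -42.8 142. ] circ [559.4 -43.7] 16.7
wrist blue [280. 293.] 4690 mean [483.2  12.2 142.6] circ [483.3  10.7] 17.9
scene red [443. 167.] 76 mean [547.4 385.1 142.6] circ [546.6 385.6] 15.8
scene yellow [283. 211.] 143 mean [563.8 -47.3 140.7] circ [562.4 -46.2] 17.8
scene blue [292. 183.] 69 mean [485.8   1.6 141.1] circ [484.3   3.9] 17.1
```

```bash
python3 -m handwheel '[0,0,0,0,0,0,2, 0,0,0,0,0,0,2, 0,0,0,0,0,0,2, 0,0,0,0,0,0,2, 0,0,0,0,0,0,2, 0,0,1.5,0,0,0,2, 0,0,3,0,0,0,2, 0,0,3,0,0,0,2]' 35
python3 -m handwheel '[0,1.5,0.5,0,0,0,2, 0.45,3.5,0,0,0,0,2, 0.45,4,0,0,0,0,2, 0.45,4,0,0,0,0,2, 0.45,4,0,0,0,0,2, 0.45,4,0,0,0,0,2, 0.45,4,0,0,0,0,2, 0.45,3.5,0,0,0,0,2]'
python3 -m handwheel '[0.45,2,0,0,0,0,2, 0.34,1.05,0,0,0,0,2, 0,0,0,0,0,0,2, 0,0,0,0,0,0,2, 0,0,-2,0,0,0,2, 0,0,-2.5,0,0,0,2, 0,0,-1.5,0,0,0,2, 0,0,-0.7,0,0,0,2]'
python3 -m handwheel '[0,0,-0.5,0,0,0,2, 0,0,-0.3,0,0,0,2, 0,0,0,0,0,0,2, 0,0,0,0,0,0,2, 0,0,0,0,0,0,2, 0,0,0,0,0,0,2, 0,0,0,0,0,0,2, 0,0,0,0,0,0,2]'
python3 -c "
from h import *
pose()"
```

```text
t: 39.4
eef_pos: [481.8, 11.7, 188.0]
orientation: [-1.214, 1.208, -1.204]
contact_force: [0.9, 0.1, -2.3]
width: 0.386
t: 40.2
eef_pos: [514.1, 298.5, 192.8]
orientation: [-1.213, 1.206, -1.205]
contact_force: [0.1, 0.4, -1.5]
width: 0.383
t: 41.0
eef_pos: [521.3, 325.3, 124.5]
orientation: [-1.215, 1.208, -1.207]
contact_force: [-0.3, 0.2, -2.3]
width: 0.383
t: 41.8
eef_pos: [522.6, 327.2, 118.8]
orientation: [-1.211, 1.206, -1.206]
contact_force: [-0.2, -1.0, -2.2]
width: 0.385
t 41.8 tcp [522.6 327.2 118.8] jaw [1.    0.005 0.   ] down [ 0.  0. -1.] w 32.9 F [-0.2 -1.  -2.2]
```

```bash
python3 -m handwheel '[0,0,-0.2,0,0,0,2, 0,0,-0.15,0,0,0,2, 0,0,-0.06,0,0,0,2, 0,0,0,0,0,0,2, 0,0,0,0,0,0,2, 0,0,0,0,0,0,2, 0,0,0,0,0,0,2, 0,0,0,0,0,0,2]'
python3 -c "
from h import *
pose()"
python3 -m handwheel '[0,0,0,0,0,0,6, 0,0,0,0,0,0,6, 0,0,0,0,0,0,6, 0,0,0,0,0,0,6, 0,0,1.5,0,0,0,6, 0,0,3,0,0,0,6, 0,0,3,0,0,0,6, 0,0,0.5,0,0,0,6]'
python3 -m handwheel '[0,-2,0,0,0,0,6, 0.5,-4,0,0,0,0,6, 0.5,-4.5,0,0,0,0,6, 0.5,-4.5,0,0,0,0,6, 0.5,-4.5,0,0,0,0,6, 0.5,-4.5,0,0,0,0,6, 0.5,-4.5,0,0,0,0,6, 0.5,-4.2,0,0,0,0,6]'
python3 -m handwheel '[0.29,-3,0,0,0,0,6, 0,-1.54,0,0,0,0,6, 0,0,-1.5,0,0,0,6, 0,0,-2.5,0,0,0,6, 0,0,-2,0,0,0,6, 0,0,-1.4,0,0,0,6, 0,0,-0.7,0,0,0,6, 0,0,0,0,0,0,6]'
python3 -m handwheel '[0,0,0,0,0,0,6, 0,0,0,0,0,0,6, 0,0,0,0,0,0,6, 0,0,0,0,0,0,6, 0,0,0,0,0,0,6, 0,0,0,0,0,0,6, 0,0,0,0,0,0,6, 0,0,0,0,0,0,6]'
python3 -c "
from h import *
pose(); cv2.imwrite('pics/w9.png',caps('wrist')); caps('scene')"
```

```text
t: 42.6
eef_pos: [522.6, 327.2, 114.9]
orientation: [-1.211, 1.206, -1.206]
contact_force: [-1.5, -0.4, 3.5]
width: 0.387
t 42.6 tcp [522.6 327.2 114.9] jaw [1.    0.005 0.   ] down [ 0.  0. -1.] w 33.0 F [-1.5 -0.4  3.5]
t: 43.4
eef_pos: [525.4, 328.8, 200.7]
orientation: [-1.202, 1.202, -1.206]
contact_force: [-0.2, 0.4, 0.6]
width: 0.703
t: 44.2
eef_pos: [556.1, -2.6, 193.5]
orientation: [-1.213, 1.207, -1.205]
contact_force: [0.9, -0.4, -0.3]
width: 0.704
t: 45.0
eef_pos: [559.4, -44.2, 111.9]
orientation: [-1.214, 1.207, -1.203]
contact_force: [-0.0, 0.1, -0.8]
width: 0.705
t: 45.8
eef_pos: [560.5, -45.3, 113.6]
orientation: [-1.211, 1.206, -1.206]
contact_force: [-0.6, -0.5, 0.8]
width: 0.7
t 45.8 tcp [560.5 -45.3 113.6] jaw [ 1.     0.005 -0.   ] down [-0.  0. -1.] w 59.8 F [-0.6 -0.5  0.8]
wrist yellow [280. 295.] 2816 mean [560.1 -46.7 142.4] circ [560.6 -44.2] 17.5
scene red [444. 166.] 79 mean [547.1 384.7 142.2] circ [544.6 383.5] 17.6
scene yellow [280. 211.] 65 mean [564.7 -55.8 141.5] circ [569.2 -54.1] 21.8
scene blue [418. 166.] 85 mean [526.4 321.5 143.3] circ [525.6 322.6] 16.5
```

```bash
python3 -m handwheel '[0,0,0,0,0,0,2, 0,0,0,0,0,0,2, 0,0,0,0,0,0,2, 0,0,0,0,0,0,2, 0,0,0,0,0,0,2, 0,0,1.5,0,0,0,2, 0,0,3,0,0,0,2, 0,0,3,0,0,0,2]' 35
python3 -m handwheel '[-0.25,1.5,0.5,0,0,0,2, 0,3.5,0,0,0,0,2, 0,4,0,0,0,0,2, 0,4,0,0,0,0,2, 0,4,0,0,0,0,2, 0,4,0,0,0,0,2, 0,4,0,0,0,0,2, 0,3.5,0,0,0,0,2]'
python3 -m handwheel '[0,2,0,0,0,0,2, 0,1.28,0,0,0,0,2, 0,0,0,0,0,0,2, 0,0,0,0,0,0,2, 0,0,-2,0,0,0,2, 0,0,-2.5,0,0,0,2, 0,0,-1.5,0,0,0,2, 0,0,-0.7,0,0,0,2]'
python3 -m handwheel '[0,0,-0.5,0,0,0,2, 0,0,-0.3,0,0,0,2, 0,0,0,0,0,0,2, 0,0,0,0,0,0,2, 0,0,0,0,0,0,2, 0,0,0,0,0,0,2, 0,0,0,0,0,0,2, 0,0,0,0,0,0,2]'
python3 -c "
from h import *
pose()"
```

```text
t: 46.7
eef_pos: [559.4, -45.1, 189.0]
orientation: [-1.213, 1.208, -1.204]
contact_force: [0.3, -0.4, -0.9]
width: 0.39
t: 47.5
eef_pos: [556.3, 242.4, 192.6]
orientation: [-1.213, 1.206, -1.204]
contact_force: [-0.8, -0.1, -2.0]
width: 0.389
t: 48.3
eef_pos: [556.7, 270.8, 124.3]
orientation: [-1.215, 1.209, -1.206]
contact_force: [-0.8, -0.3, -1.9]
width: 0.387
t: 49.1
eef_pos: [558.0, 272.6, 118.7]
orientation: [-1.211, 1.205, -1.206]
contact_force: [-0.5, -0.0, -1.6]
width: 0.387
t 49.1 tcp [558.  272.6 118.7] jaw [1.    0.005 0.   ] down [ 0.  0. -1.] w 33.1 F [-0.5 -0.  -1.6]
```

Release, then retreat up and towards the robot (-x), hovering to look.

```bash
python3 -m handwheel '[0,0,-0.2,0,0,0,2, 0,0,-0.15,0,0,0,2, 0,0,-0.06,0,0,0,2, 0,0,0,0,0,0,2, 0,0,0,0,0,0,2, 0,0,0,0,0,0,2, 0,0,0,0,0,0,2, 0,0,0,0,0,0,2]'
python3 -c "
from h import *
pose()"
python3 -m handwheel '[0,0,0,0,0,0,6, 0,0,0,0,0,0,6, 0,0,0,0,0,0,6, 0,0,0,0,0,0,6, 0,0,1.5,0,0,0,6, 0,0,3,0,0,0,6, 0,0,4,0,0,0,6, 0,0,3,0,0,0,6]'
python3 -m handwheel '[-0.4,0,2,0,0,0,6, -0.8,0.1,1.5,0,0,0,6, -0.8,0.3,0,0,0,0,6, -0.5,0.3,0,0,0,0,6, -0.2,0.1,0,0,0,0,6, 0,0,0,0,0,0,6, 0,0,0,0,0,0,6, 0,0,0,0,0,0,6]'
python3 - <<'E'
from h import *
pose(); im=caps('wrist'); caps('wrist',36,('green',)); im2=caps('scene'); caps('scene',78,('copper',)); caps('scene',36,('green',))
cv2.imwrite('pics/w10.png',np.hstack([cv2.resize(im,(400,300)),cv2.resize(im2,(400,300))]))
E
```

```text
t: 49.9
eef_pos: [558.1, 272.6, 114.7]
orientation: [-1.211, 1.206, -1.206]
contact_force: [-1.5, -0.3, 1.9]
width: 0.387
t 49.9 tcp [558.1 272.6 114.7] jaw [1.    0.005 0.   ] down [ 0.  0. -1.] w 33.1 F [-1.5 -0.3  1.9]
t: 50.7
eef_pos: [558.7, 272.9, 233.1]
orientation: [-1.209, 1.204, -1.206]
contact_force: [0.1, -1.0, -0.6]
width: 0.7
t: 51.5
eef_pos: [530.9, 280.4, 263.7]
orientation: [-1.213, 1.206, -1.206]
contact_force: [0.9, 0.6, -0.7]
width: 0.701
t 51.5 tcp [530.9 280.4 263.7] jaw [ 1.     0.005 -0.001] down [-0.001 -0.001 -1.   ] w 59.9 F [ 0.9  0.6 -0.7]
wrist red [297.  75.] 1516 mean [543.2 388.1 143.7] circ [543.3 388.2] 17.7
wrist yellow [306. 206.] 156 mean [552.9 278.5 142.1] circ [558. 273.] 17.9
wrist blue [271. 154.] 1277 mean [522.8 326.  143.8] circ [522.6 325.4] 17.8
wrist green [349. 219.] 1274 mean [614.9 239.4  46.1] circ [615.7 238.4] 25.8
scene red [443. 166.] 77 mean [546.8 384.5 142.6] circ [544.3 383.3] 18.0
scene yellow [407. 180.] 106 mean [561.7 269.8 142.7] circ [561.1 271.7] 18.5
scene blue [418. 166.] 86 mean [526.7 321.1 143.6] circ [524.8 320.2] 17.9
scene copper [167. 252.] 318 mean [ 553.3 -315.    85.2] circ [ 552.3 -315.9] 26.4
scene green [398. 227.] 221 mean [618.7 234.1  46.1] circ [617.5 233.8] 25.7
```

View pics/w10.png

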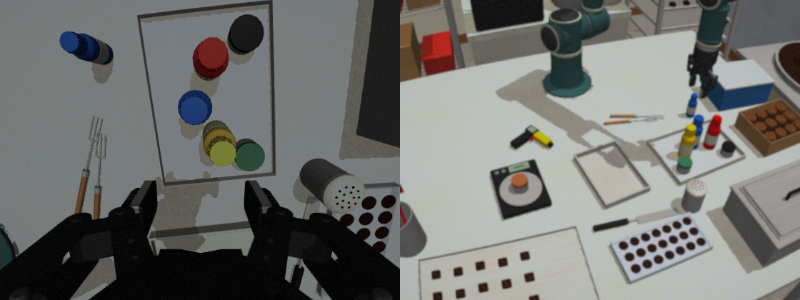

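The pictures show all three bottles upright back on the tray (left half: red (210,58), blue (195,107), yellow (222,152)). The tin sits on the scale (right half, (520,181)) and the baking pan is empty.

```bash
python3 -c "
from bench import manip
print(manip.hand_in())"
```

```text
the job is handed in; nothing more can be done
None
```

The job is done in the order asked, and I handed it in at about 52 s of robot time. I stood the yellow, blue and red bottles on the baking pan. Then I set the copper-lidded tin on the scale, and after that put the bottles back, red first, then blue, then yellow.

- **Bottles:** the wrist camera, from nearly the same hover position as before the job, finds each one within about 0.8 mm of where it stood, upright.
- **Scene camera:** its fitted positions for the bottles scatter up to about 3–4 mm between shots. Its mean positions stay within about 2 mm, so I take that as noise.
- **Tin:** it stands upright on the scale's pan. After allowing for the scene camera's offset of about 2–3 mm, it is within about 1–2 mm of the centre.
- **Other tins:** the green tin measures within about 2 mm of its first reading. I checked the black tin only by eye in the last picture, and it had not visibly moved.
- **Gripper and forces:** the gripper was clear of everything at hand-in. The largest contact force in my readings was about 6 N.

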